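# Set the portion stop of the wire cutter and feed the cheese up to it

### The job

Set the wire cutter for the red portion: with a fingertip push the portion stop along its rail until it clicks into the notch beside the red clip. Then push the block of cheese gently along the board until its front end lies square against the stop plate, without knocking the stop out of its notch. Only push: the cheese must stay down on the board, the cutting bow stays up and the things around the cutter stay where they are.

Things in the scene. Friction and masses are not known exactly. Their poses are not given: they have to be found in the camera images.
- cutter: wire portion cutter, fixed; white board, x -140 to 100, y -210 to 210 mm, top 30 mm above the table. Origin on the table under the wire's slot (black line, y = 0). y runs along the board, the way the cheese is fed, from negative y towards the stop at positive y; x points away from the robot. Steel back fence: near face at x = 75, top 60 mm above the table. Rail along y at x = -95 mm
- stop (a joint): sliding portion stop, in m: distance from the wire's line to the stop plate's face, growing along the cutter's +y, 0 to 0.165. A spring ball drops into rail notches at 0.025, 0.050, 0.075, 0.100, 0.125 and 0.150. Sliding takes 1 to 2 N; within about 4 mm of a notch the ball pulls the stop in (the force drops); leaving a notch takes about 9 to 13 N
- stop_tab (a point): centre of the pushing face of the stop's black thumb tab, at x = -95 mm on the cutter, 34 mm beyond the stop plate's face (+y), 91 mm above the table. The face looks along the cutter's +y, away from the cheese; the tab is 32 mm wide (x), 10 mm thick, its top 106 mm above the table. Below 78 mm the carriage, 40 mm wide and 34 mm long (y), carries the same face on down to 36 mm above the table
- stop_face (a point): point on the face of the steel stop plate that meets the cheese, at x = 35 mm on the cutter, 57 mm above the table. The plate stands across the board, square to the rail, from x = -76 to 66 mm, 5 mm thick (towards +y), from 33 to 83 mm above the table. Axes as the cutter's
- stop_index (a point): white index line on the near side of the carriage (x = -115 mm on the cutter), 17 mm beyond the stop plate's face (+y). When the stop is in a notch with a clip, the line stands level with the middle of the clip
- clip_red: red portion clip, 14 mm wide along the rail, 9 mm high, on the near edge of the board, from x = -159 to -121 mm on the cutter; origin at x = -131 mm, at the middle of its width, on the board's top; axes as the cutter's. It is level with the notch to use: that of joint value 0.025, 0.050 or 0.075
- clip_yellow: yellow portion clip, the same shape, beside another of the three notches
- clip_blue: blue portion clip, the same shape, beside another of the three notches
- block_mid (a point): centre of the loose yellow block of cheese, about 0.5 kg, 65 mm wide (x), 130 mm long (y), 60 mm high, lying on the board before the wire (negative y), a few mm off the back fence; 60 mm above the table. Its y axis points along its length to the stop. It slides on the board with about 1 to 3 N
- block_front (a point): centre of the block's front end face, which must come to the stop plate
- block_back (a point): centre of the block's back end face, where it is pushed
- bow (a joint): cutting bow, hinged at the board's far side in the plane of the wire: steel frame with a wire and a black handle. 0 = raised, resting on its stop, leaning away from the robot, up to about 310 mm above the table, all of it beyond x = 60 mm on the cutter; grows to 1.93 rad as it is pulled down
- sauce: loose red squeeze bottle with a pointed tip, 56 mm across, 178 mm high; origin at its foot
- tub: loose white tub with a lid, 121 mm across, 102 mm high; origin at its foot
- bun: loose round bread bun, 94 mm across, 50 mm high; origin at its foot
- pepper: loose amber glass jar with a black cap, 44 mm across, 95 mm high; origin at its foot
- block: the same loose block of cheese; this origin is at the middle of its underside
There are look-alikes about, which are no part of the job. Of the things like the block, leave any that is blue or green; of the rest the smaller one is meant.

How it is judged (in metres and radians):
On the way, in this order (a step that is already met when the one before it is completed fails the run):
1. the stop rests in the notch beside the red clip (index line within 2.5 mm of the middle of the clip) (y of stop_index in the frame of clip_red between -0.0025 and 0.0025 m), for 0.3 s.
2. the front end of the cheese lies square against the stop plate, the stop still in that notch (all of step 1 and y of block_front in the frame of stop_face between -0.004 and 0.002 m and angle between the y axis of cutter and the y axis of block_mid, either way round below 0.07 rad), for 0.2 s.
At the end, for the whole second after the job is handed in: The stop is in the notch beside the red clip (index line within 2.5 mm of the clip's middle); the cheese rests flat in the lane, square within 4 degrees, front end within 4 mm of the stop plate; bow up; other things within 15 mm of their starts (all of step 2 and velocity of joint stop between -0.005 and 0.005 m/s and linear speed of block below 0.01 m/s and z of block_mid in the frame of cutter between 0.054 and 0.065 m and x of block_mid in the frame of cutter between -0.02 and 0.046 m and angle between block_mid's own z axis and vertical below 0.05 rad and value of joint bow below 0.15 rad and distance of each of sauce, tub, bun, pepper from where it was at the start of the episode below 0.015 m); the robot touches nothing.
It fails at once if the cheese is lifted off the board (8 mm or more) (z of block_mid in the frame of cutter above 0.068 m).
It fails at once if the cheese is tipped (over 0.2 rad) (angle between block_mid's own z axis and vertical above 0.2 rad).
It fails at once if the cheese is pushed or squeezed hard (over 25 N) (contact force between the fingers and block above 25 N).
It fails at once if the cutting bow is knocked down (over 0.3 rad) (value of joint bow above 0.3 rad).
It fails at once if the bottle, tub, bun or jar is moved more than 15 mm (distance of any of sauce, tub, bun, pepper from where it was at the start of the episode above 0.015 m).
It also fails if it takes over 61 s, if anything falls off the work surface, if the arm or the gripper's body presses on something with over 40 N, if the wrist force passes 120 N, or if a joint passes its speed limit or range.

### The arm

A 6-joint arm with a two-finger parallel gripper is mounted at the origin on the work surface. World frame = base frame: x ahead of the robot, y to its left, z up, the work surface at z = 0. Lengths are in mm, angles in rad, forces in N, time in s.
With the tool pointing down it reaches from about 300 to 775 mm from the base axis. Payload 14.6 kg.
Tool frame: the origin (TCP) lies between the finger pads; the fingertips stand 25 mm ahead of it and the grasp point (between the pads) lies 6 mm ahead of it; z points along the fingers, y is the line along which they close (so a half turn about z gives the same grasp; the last joint's range is limited). The gripper opens to 94 mm and grips with 3 to 60 N. Pads are 16 mm wide; open, the fingers measure 119 mm over their backs; the gripper's body (75 mm by 177 mm) begins 78 mm behind the grasp point.
Start: joints at [-1.343, 0.3, 1.521, -0, 1.321, -0.067], TCP at [159.795, -526.265, 230.446] pointing down, gripper open.
Joint ranges: [-3.03, 3.03], [-0.79, 2.21], [0.23, 2.52], [-1.04, 4.18], [0, 3.07], [-2.55, 2.55]. Speed limits (rad/s): [2.22, 2.22, 2.57, 3.14, 3.14, 3.14].

### API

Orientations are given as [roll, pitch, yaw] about the fixed x, y, z axes, in that order (R = Rz(yaw) Ry(pitch) Rx(roll)).
In Python, from cell import manip gives the robot as it stands. The module is installed in compiled form; this text tells all that it offers.
- The arm moves only by the tool step_arm, never from a script. Its argument "series" is one flat list of numbers, 5 for each row, row after row: the shift along the world's x, y, z in mm, then the turn about the world's z in rad, then the closure, from 0 (fully open) to 1 (shut). In form: [dx, dy, dz, spin, jaw, dx, dy, dz, spin, jaw, ...]. A call has 1 to 20 rows; each row shifts and turns the commanded pose from where the row before left it; what a row does not reach is not made up. A row lasts 1/8 s, in which the tool goes at most 62.5 mm and 10.7 degrees, less where a joint would pass 70% of its speed; a pose out of reach is approached as far as the arm can. A call is refused whole if a number of a shift passes 62.5 or a number of a turn 0.188, either way. A call with a gripper value outside its range is refused whole. The fingers move at their own pace and stop on an object; "squeeze" is the grip in N (left out, the last holds). Time passes only in rows, so rows that do not move let the fingers close. It gives the time, the measured TCP pose, the force, the opening and the grip force at its end, in the units of the state.
- manip.read_state(): the state, without advancing time (a new reading comes with each control period).
- manip.camera(name): name is "scene" or "side" or "wrist"; returns (picture, depth): 480x640x3 uint8, blue, green, red; 480x640 float32, mm along the optical axis (not along the pixel's ray), 0 where there is no reading.
- manip.camera_info(name): a dict with "fovy" (degrees; the focal length in pixels is half the picture's height over the tangent of half this angle, whatever the lens; pixels are square), "cx", "cy" (the principal point, pixels), "eye" and "orientation" of the camera in the world. Camera axes: x right, y down, z forward; pixel columns grow to the right and rows downward; lengths in mm; the calibration is good to about 2 mm. A picture is of the moment at which its call begins: read the wrist's pose just before it. camera_info takes no time and is no camera call; for the wrist camera it gives the pose at the moment of the call.
- manip.sign_off(): hands the job in; it is judged then, once.
The state is a dict: "clock": time; "joints": joint angles; "qd": joint speeds; "effort": joint torques, N m; "eef_pos": TCP position; "eef_rot": TCP orientation; "wrist_force": force on the tool from outside, world axes, zero at the start; "moment": the same for the moment, N m; "finger_gap": finger opening in mm; "finger_force": force on a finger pad.
Only numpy, scipy, OpenCV 4.12 (cv2) and the standard library are available. Lean on these libraries where they do the work, as an engineer would, in place of code of your own. Each camera call takes 0.05 s, during which the arm holds its last target. There are 200 camera calls.

## Working session

There is one attempt and no reset: what is moved stays moved. The work goes in short steps, Python scripts to look and compute and a tool call to move; the robot and the scene stay as the last step left them, time stands still between calls to the robot, and variables do not carry over. Pictures are saved under pics/ and viewed, at most 10 in all, crops included, and the job is handed in when it is done.

Besides the shell and the picture viewer there is one more tool, called as a command line: name --argument value ..., lists and objects as JSON in quotes. step_arm: Moves the arm, as the interface text tells. Its arguments: {"type":"object","properties":{"series":{"type":"array"},"squeeze":{"type":"number"}},"required":["series"]}

```bash
mkdir -p pics; cat > h.py <<'E'
import numpy as np,cv2
from scipy.spatial.transform import Rotation as R
from cell import manip
def cam(n):
    i=manip.camera_info(n); p,d=manip.camera(n); return i,p,d
def rot(i):
    o=np.array(i["orientation"],float)
    return o if o.shape==(3,3) else R.from_euler("xyz",o).as_matrix()
def pts(i,d):
    f=240/np.tan(np.radians(i["fovy"])/2); v,u=np.mgrid[:480,:640]
    c=np.dstack([(u-i["cx"])/f*d,(v-i["cy"])/f*d,d])
    return c@rot(i).T+np.array(i["eye"])
def plane(i,u,v,z):
    f=240/np.tan(np.radians(i["fovy"])/2)
    r=rot(i)@np.array([(u-i["cx"])/f,(v-i["cy"])/f,1]); e=np.array(i["eye"],float)
    return e+r*(z-e[2])/r[2]
E
python3 - <<'E'
from h import *
for n in("scene","side"):
    i,p,d=cam(n); print(n,i); cv2.imwrite(f"pics/{n}0.png",p); np.savez(f"{n}0.npz",p=p,d=d,P=pts(i,d))
print(manip.read_state())
E
```

```text
scene {'fovy': 45.713605821824004, 'cx': 322.5542227256489, 'cy': 243.71216298843055, 'eye': array([1234.56651893,  185.82454351, 1300.3459193 ]), 'orientation': array([-2.61842831,  0.0086238 ,  1.83193181])}
side {'fovy': 55.99541178318844, 'cx': 321.86605445003, 'cy': 236.61261595061075, 'eye': array([187.10806833, 589.28960095, 665.64458122]), 'orientation': array([-2.25779223,  0.01045791, -2.5753017 ])}
{'clock': 0.1, 'joints': array([-1.34258943e+00,  3.00433917e-01,  1.52149783e+00,  1.07354789e-05,
        1.32067606e+00, -6.65853889e-02]), 'qd': array([ 0.0010341 , -0.00340523, -0.00107994,  0.00037107,  0.00118718,
       -0.0014134 ]), 'effort': array([ 2.44783005e-03, -5.32644081e+01, -3.53281724e+01,  7.09545286e-02,
        2.34382198e-02, -7.28156692e-05]), 'eef_pos': array([ 159.76058843, -526.08120353,  229.94192376]), 'eef_rot': array([-3.14058044e+00, -7.79202319e-05,  2.94789581e-01]), 'wrist_force': array([-0.10648081, -0.0177557 ,  0.74062338]), 'moment': array([-0.05375052,  0.02749862, -0.00058276]), 'finger_force': 0.0, 'finger_gap': 94.03268822505592}
```

View pics/scene0.png

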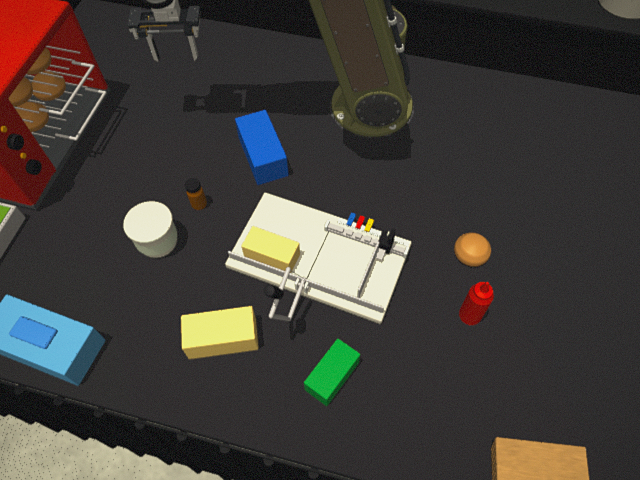

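View pics/side0.png

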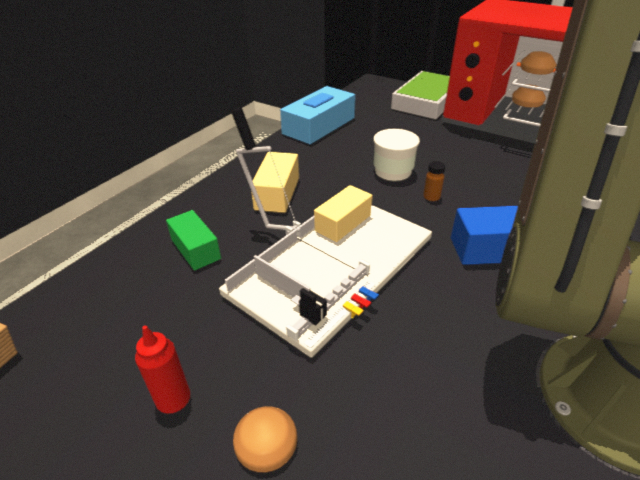

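The scene view shows the cutter board with corners near (265,195), (410,240), (383,320) and (228,265). Blue, red and yellow clips are at (351,218), (361,222) and (369,225), the black stop tab is at (387,240), and the small cheese is at (270,247) on the board. The side view agrees: clips at (369,293), (361,300) and (353,308), tab at (312,305), cheese at (343,212).

```bash
cat > m.py <<'E'
from h import *
for n in("scene","side"):
    z=np.load(n+"0.npz"); p,P=z["p"],z["P"]; hsv=cv2.cvtColor(p,cv2.COLOR_BGR2HSV)
    X,Y,Z=P[...,0],P[...,1],P[...,2]
    m0=(Z>22)&(Z<38)&(hsv[...,1]<70)&(hsv[...,2]>110)
    k,l,s,c=cv2.connectedComponentsWithStats(m0.astype(np.uint8))
    roi=np.hypot(X-480,Y-0)<600
    j=1+np.argmax(s[1:,4]); 
    q=P[m0&roi]; med=np.median(P[l==j],0); q=q[np.hypot(*(q-med)[:,:2].T)<290]
    r=cv2.minAreaRect(q[:,:2].astype(np.float32)); print(n,"board",np.round(r[0],1),np.round(r[1],1),r[2],"z",np.median(q[:,2]))
    near=np.hypot(X-r[0][0],Y-r[0][1])<300
    H,S,V=cv2.split(hsv)
    for nm,mm in dict(red=((H<6)|(H>174))&(S>150)&(V>100),yel=(H>22)&(H<32)&(S>190)&(V>120),blue=(H>100)&(H<125)&(S>150)&(V>80)).items():
        mm=mm&(Z>25)&(Z<50)&near
        k,l,s,c=cv2.connectedComponentsWithStats(mm.astype(np.uint8))
        for t in range(1,k):
            if 12<s[t,4]<400: print(nm,s[t,4],np.round(c[t]),np.round(np.median(P[l==t],0),1))
    mm=(H>18)&(H<34)&(S>70)&(Z>82)&(Z<98)&near
    q=P[mm]; rr=cv2.minAreaRect(q[:,:2].astype(np.float32)); print("cheese top",np.round(rr[0],1),np.round(rr[1],1),rr[2],np.median(q[:,2]),len(q))
    mm=(V<60)&(Z>75)&(Z<112)&(np.hypot(X-r[0][0],Y-r[0][1])<190)
    k,l,s,c=cv2.connectedComponentsWithStats(mm.astype(np.uint8))
    for t in range(1,k):
        if s[t,4]>15: print("tab?",s[t,4],np.round(c[t]),np.round(np.median(P[l==t],0),1),P[l==t].max(0).round())
E
python3 m.py
```

```text
scene board [590.6 -22.2] [421.3 315.5] 82.61478424072266 z 30.186491015778984
red 67 [360. 221.] [443.9  63.9  38.8]
yel 66 [369. 224.] [447.   88.8  39.5]
blue 65 [351. 218.] [441.8  40.   39.4]
cheese top [680.   -2.7] [299.1 368.7] 8.389810562133789 89.74703627877557 1289
tab? 89 [384. 239.] [507.1 137.5  79.8] [522. 153. 110.]
side board [593.  -19.4] [423.2 321.9] 83.246826171875 z 30.37345571099854
red 131 [360. 300.] [440.   68.5  39. ]
yel 93 [353. 308.] [442.7  92.   39.2]
blue 106 [368. 293.] [436.7  44.3  39. ]
cheese top [564.3 -39.6] [248.7 339.3] 54.30415344238281 90.04971703405431 1120
tab? 29 [318. 297.] [492.2 133.6  78. ] [510. 139.  81.]
```

```bash
cat > m2.py <<'E'
from h import *
Os=[]
for n in("scene","side"):
    z=np.load(n+"0.npz"); p,P=z["p"],z["P"]; H,S,V=cv2.split(cv2.cvtColor(p,cv2.COLOR_BGR2HSV)); Z=P[...,2]
    near=np.hypot(P[...,0]-560,P[...,1]+15)<280
    w=(S<70)&(V>110)&(Z>26)&(Z<34)&near
    w=cv2.morphologyEx(w.astype(np.uint8),cv2.MORPH_OPEN,np.ones((5,5)))
    k,l,s,c=cv2.connectedComponentsWithStats(w); w=np.isin(l,[t for t in range(1,k) if s[t,4]>300])
    r=cv2.minAreaRect(P[w][:,:2].astype(np.float32)); a=r[2] if r[1][0]>r[1][1] else r[2]-90
    th=np.radians(a-90); ex=np.array([np.cos(th),np.sin(th)]); ey=np.array([-ex[1],ex[0]])
    O=np.array(r[0])+20*ex; print(n,"size",np.round(r[1],1),"theta",th,"O",O.round(1))
    C=np.dstack([(P[...,:2]-O)@ex,(P[...,:2]-O)@ey,Z])
    def rep(nm,m): 
        q=C[m]; print(nm,len(q),"x",np.percentile(q[:,0],[2,50,98]).round(1),"y",np.percentile(q[:,1],[2,50,98]).round(1),"z",np.percentile(q[:,2],[2,50,98]).round(1))
    for nm,mm in dict(red=((H<6)|(H>174))&(S>150),yel=(H>22)&(H<32)&(S>190),blue=(H>100)&(H<125)&(S>150)).items():
        rep(nm,mm&(V>80)&(Z>25)&(Z<50)&(abs(C[...,0]+140)<30)&(abs(C[...,1]-70)<60))
    ins=(abs(C[...,0])<100)&(C[...,1]<0)&(C[...,1]>-210)
    rep("cheese top",(H>15)&(H<36)&(S>60)&(Z>86)&(Z<94)&ins)
    q=C[(H>15)&(H<36)&(S>60)&(Z>86)&(Z<94)&ins][:,:2].astype(np.float32); print(cv2.minAreaRect(q))
    rep("tab",(V<70)&(Z>82)&(Z<112)&(C[...,0]<-60)&(C[...,0]>-130)&(C[...,1]>20))
    rep("plate",(S<80)&(Z>72)&(Z<88)&(C[...,0]>-76)&(C[...,0]<50)&(C[...,1]>20)&(C[...,1]<200))
    rep("bow",(Z>120)&(C[...,0]>40)&(abs(C[...,1])<120)&(C[...,0]<300))
E
python3 m2.py
```

```text
scene size [0. 0.] theta -3.141592653589793 O [-20.  -0.]Traceback (most recent call last):
  File "m2.py", line 16, in <module>
    rep(nm,mm&(V>80)&(Z>25)&(Z<50)&(abs(C[...,0]+140)<30)&(abs(C[...,1]-70)<60))
    ~~~^^^^^^^^^^^^^^^^^^^^^^^^^^^^^^^^^^^^^^^^^^^^^^^^^^^^^^^^^^^^^^^^^^^^^^^^^
  File "m2.py", line 14, in rep
    q=C[m]; print(nm,len(q),"x",np.percentile(q[:,0],[2,50,98]).round(1),"y",np.percentile(q[:,1],[2,50,98]).round(1),"z",np.percentile(q[:,2],[2,50,98]).round(1))
                                ~~~~~~~~~~~~~^^^^^^^^^^^^^^^^^^
    return _quantile_unchecked(
        a, q, axis, out, overwrite_input, method, keepdims, weights)
    return _ureduce(a,
                    func=_quantile_ureduce_func,
    ...<5 lines>...
                    overwrite_input=overwrite_input,
                    method=method)
    r = func(a, **kwargs)
    result = _quantile(arr,
                       quantiles=q,
    ...<2 lines>...
                       out=out,
                       weights=wgt)
    slices_having_nans = np.isnan(arr[-1, ...])
                                  ~~~^^^^^^^^^
IndexError: index -1 is out of bounds for axis 0 with size 0
```

```bash
python3 - <<'E'
s=open("m2.py").read()
s=s.replace('''P=z["p"],z["P"];''','''P0=z["p"],z["P"]; i=manip.camera_info(n); P=pts(i,cv2.medianBlur(z["d"],5));''')
s=s.replace("w=(S<70)&(V>110)&(Z>26)&(Z<34)&near","w=(S<90)&(V>90)&(Z>20)&(Z<42)&near")
s=s.replace("np.ones((5,5))","np.ones((3,3))")
s=s.replace("P[w][:,:2].astype","np.array([plane(i,u,v,30)[:2] for v,u in np.argwhere(w)]).astype")
s=s.replace('q=C[m]; print','q=C[m]\n        if len(q)<5: print(nm,len(q)); return\n        print')
open("m2.py","w").write(s)
E
python3 m2.py
```

```text
scene size [419.3 245.6] theta -0.12243070847506823 O [579.3 -19.5]
red 63 x [-163.  -143.5 -125.8] y [59.1 66.4 72.4] z [32.9 37.6 39.8]
yel 63 x [-162.1 -143.9 -127. ] y [84.6 91.2 97. ] z [32.9 38.1 40.6]
blue 60 x [-161.7 -143.9 -127.2] y [34.1 41.6 47.2] z [33.8 38.2 40.2]
cheese top 1179 x [-1.3 30.7 59.9] y [-168.9 -106.   -46.2] z [86.8 89.9 91.2]
((28.782480239868164, -108.24938201904297), (129.37591552734375, 65.27571868896484), 88.90425872802734)
tab 68 x [-113.2  -93.2  -84.7] y [154.9 162.5 167.4] z [ 82.3 101.1 105.7]
plate 97 x [-74.6 -11.3  46.5] y [132.4 135.4 138.5] z [72.2 75.7 79.1]
bow 445 x [142.2 214.5 236. ] y [-8.6  1.3 10.1] z [143.7 228.  293. ]
side size [423.3 242. ] theta -0.12197344371590163 O [571.1 -13.4]
red 129 x [-154.2 -139.6 -120.5] y [57.6 65.3 69.4] z [28.7 38.7 40.1]
yel 93 x [-154.2 -140.  -122.7] y [82.7 89.3 93.8] z [37.1 39.1 39.9]
blue 106 x [-153.8 -140.3 -121.8] y [33.6 40.7 44.3] z [28.  38.8 40. ]
cheese top 1028 x [ 6.  34.3 67.6] y [-170.9 -104.1  -47.3] z [86.7 90.2 91.3]
((37.76946258544922, -110.43484497070312), (66.8953628540039, 130.34178161621094), 0.04368661716580391)
tab 202 x [-107.2  -95.4  -79.6] y [155.2 163.4 164.7] z [ 82.9  98.5 106.3]
plate 298 x [-74.2 -14.9  46.1] y [129.6 134.6 141.7] z [72.7 80.1 82.5]
bow 807 x [151.  214.2 239.2] y [-11.4  -0.5   7.3] z [126.9 232.2 291.1]
```

step_arm --series '[44, 45, 6, 0.144, 1, 44, 45, 6, 0.144, 1, 44, 45, 6, 0.144, 1, 44, 45, 6, 0.144, 1, 44, 45, 6, 0.144, 1, 3, 50, 0, 0.144, 1, 3, 50, 0, 0.144, 1, 3, 50, 0, 0.144, 1, 3, 50, 0, 0, 1, 3, 50, 0, 0, 1, 3, 50, 0, 0, 1, 3, 50, 0, 0, 1, 3, 50, 0, 0, 1, 33, 30, 0, 0, 1, 33, 30, 0, 0, 1, 33, 30, 0, 0, 1, 0, 0, 0, 0, 1]' --squeeze 10

```text
clock: 2.22
eef_pos: [501.1, 187.5, 258.7]
eef_rot: [-3.14, 0.001, 1.448]
wrist_force: [-0.1, -0.6, -0.9]
finger_gap: 0.6
finger_force: 0.0
```

step_arm --series '[1, 0, -50, 0, 1, 0, 0, -50, 0, 1, 0, 0, -50, 0, 1, 0, 0, 0, 0, 1, -0.6, -5, 0, 0, 1, -0.6, -5, 0, 0, 1, 0, 0, 0, 0, 1]'

```text
clock: 3.1
eef_pos: [500.6, 175.9, 111.5]
eef_rot: [3.14, -0.001, 1.446]
wrist_force: [-0.2, -0.4, 0.2]
finger_gap: 0.7
finger_force: 0.0
```

```bash
python3 - <<'E'
from h import *
i,p,d=cam("side"); cv2.imwrite("pics/side1.png",cv2.resize(p[180:400,180:470],None,fx=2.5,fy=2.5))
E
```

```text
(no output)
```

View pics/side1.png

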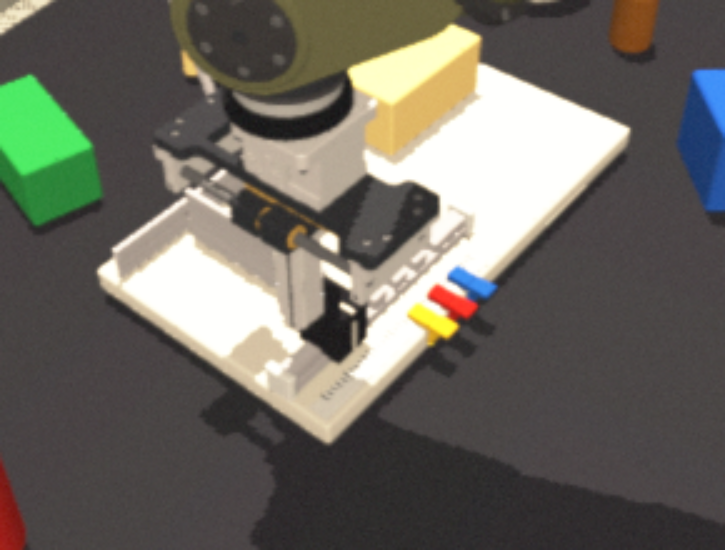

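The crop shows the closed fingers at about (305,280), just beside the black tab at (340,325). The clips are at (470,283), (452,300) and (432,320). I'll feel for contact next.

step_arm --series '[-0.25, -2, 0, 0, 1, -0.25, -2, 0, 0, 1, -0.25, -2, 0, 0, 1, 0, 0, 0, 0, 1]'

```text
clock: 3.65
eef_pos: [499.3, 170.0, 110.1]
eef_rot: [-3.142, 0.0, 1.447]
wrist_force: [-0.2, 0.5, -0.8]
finger_gap: 0.3
finger_force: 0.0
```

step_arm --series '[-0.25, -2, 0, 0, 1, -0.25, -2, 0, 0, 1, 0, 0, 0, 0, 1]'

```text
clock: 4.03
eef_pos: [498.8, 166.0, 110.1]
eef_rot: [-3.142, 0.0, 1.447]
wrist_force: [-0.6, 0.4, 0.8]
finger_gap: 0.6
finger_force: 0.0
```

step_arm --series '[-0.25, -2, 0, 0, 1, -0.25, -2, 0, 0, 1, 0, 0, 0, 0, 1]'

```text
clock: 4.4
eef_pos: [498.3, 162.0, 110.1]
eef_rot: [3.142, 0.0, 1.447]
wrist_force: [0.6, 0.3, 0.3]
finger_gap: 0.5
finger_force: 0.0
```

step_arm --series '[-0.25, -2, 0, 0, 1, -0.25, -2, 0, 0, 1, 0, 0, 0, 0, 1]'

```text
clock: 4.78
eef_pos: [497.9, 158.9, 110.2]
eef_rot: [3.141, -0.002, 1.447]
wrist_force: [1.5, 7.7, -1.3]
finger_gap: 0.5
finger_force: 3.9
```

step_arm --series '[-0.25, -2, 0, 0, 1, -0.25, -2, 0, 0, 1, 0, 0, 0, 0, 1]'

```text
clock: 5.15
eef_pos: [497.3, 154.0, 110.1]
eef_rot: [-3.142, 0.0, 1.447]
wrist_force: [0.5, 1.3, -0.2]
finger_gap: 0.6
finger_force: 0.5
```

step_arm --series '[-0.35, -2.9, 0, 0, 1, -0.35, -2.9, 0, 0, 1, -0.35, -2.9, 0, 0, 1, -0.35, -2.9, 0, 0, 1, -0.35, -2.9, 0, 0, 1, -0.35, -2.9, 0, 0, 1, -0.35, -2.9, 0, 0, 1, -0.35, -2.9, 0, 0, 1, -0.35, -2.9, 0, 0, 1, -0.35, -2.9, 0, 0, 1, -0.35, -2.9, 0, 0, 1, -0.35, -2.9, 0, 0, 1, -0.35, -2.9, 0, 0, 1, -0.35, -2.9, 0, 0, 1, -0.35, -2.9, 0, 0, 1, -0.35, -2.9, 0, 0, 1, -0.35, -2.9, 0, 0, 1, 0, 0, 0, 0, 1]'

```text
clock: 7.4
eef_pos: [491.4, 104.7, 110.1]
eef_rot: [-3.142, 0.0, 1.447]
wrist_force: [0.0, 1.1, -0.0]
finger_gap: 0.5
finger_force: 0.4
```

```bash
cat > idx.py <<'E'
from h import *
import sys
i,p,d=cam("side"); cv2.imwrite(sys.argv[1],cv2.resize(p[230:370,260:420],None,fx=4,fy=4,interpolation=cv2.INTER_CUBIC))
s=manip.read_state(); r=s["eef_pos"][:2]-[573.5,-16]; print(s["clock"],s["eef_pos"],s["wrist_force"],"cut",r@[.9925,-.1219],r@[.1219,.9925])
E
python3 idx.py pics/side2.png
```

```text
7.45 [491.39135751 104.72012716 110.13988925] [0.32500253 0.4212522  0.02195125] cut -96.20861117191495 109.80568268963845
```

View pics/side2.png

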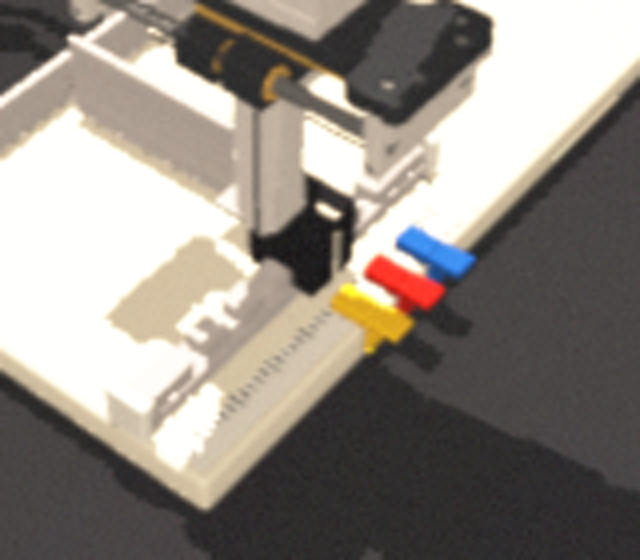

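The index line is at about (337,250) in the crop, between yellow (372,312) and red (405,283). The stop has left the yellow notch and is heading for red.

step_arm --series '[-0.25, -2, 0, 0, 1, -0.25, -2, 0, 0, 1, -0.25, -2, 0, 0, 1, -0.25, -2, 0, 0, 1, -0.25, -2, 0, 0, 1, -0.25, -2, 0, 0, 1, 0, 0, 0, 0, 1]'

```text
clock: 8.32
eef_pos: [489.8, 92.6, 110.1]
eef_rot: [-3.141, 0.0, 1.447]
wrist_force: [-0.2, -0.8, -0.2]
finger_gap: 0.6
finger_force: 0.0
```

step_arm --series '[-0.12, -1, 0, 0, 1, 0, 0, 0, 0, 1]'

```text
clock: 8.57
eef_pos: [489.7, 91.8, 110.1]
eef_rot: [-3.141, 0.0, 1.447]
wrist_force: [0.6, 0.5, -0.0]
finger_gap: 0.6
finger_force: 0.0
```

step_arm --series '[-0.12, -1, 0, 0, 1, 0, 0, 0, 0, 1]'

```text
clock: 8.82
eef_pos: [489.6, 90.7, 110.1]
eef_rot: [-3.142, 0.0, 1.447]
wrist_force: [0.6, 0.6, -0.3]
finger_gap: 0.5
finger_force: 0.0
```

step_arm --series '[-0.12, -1, 0, 0, 1, 0, 0, 0, 0, 1]'

```text
clock: 9.07
eef_pos: [489.5, 89.8, 110.1]
eef_rot: [3.142, 0.0, 1.447]
wrist_force: [-0.0, -0.7, -0.1]
finger_gap: 0.5
finger_force: 0.0
```

step_arm --series '[-0.12, -1, 0, 0, 1, 0, 0, 0, 0, 1]'

```text
clock: 9.32
eef_pos: [489.4, 88.8, 110.1]
eef_rot: [-3.142, 0.0, 1.447]
wrist_force: [0.6, 0.3, -0.4]
finger_gap: 0.1
finger_force: 0.0
```

step_arm --series '[1, 8, 0, 0, 1, 1, 7, 0, 0, 1, 0, 0, 50, 0, 1, 0, 0, 50, 0, 1, 0, 0, 48, 0, 1, -6, -52, 0, 0, 0.62, -6, -52, 0, 0, 0.62, -6, -52, 0, 0, 0.62, -6, -52, 0, 0, 0.62, -6, -52, 0, 0, 0.62, -6, -52, 0, 0, 0.62, 0, 0, 0, 0, 0.62]'

```text
clock: 10.82
eef_pos: [455.0, -210.3, 257.8]
eef_rot: [-3.141, 0.0, 1.443]
wrist_force: [-0.1, 0.1, 0.7]
finger_gap: 35.7
finger_force: 0.0
```

```bash
python3 idx.py pics/side3.png
```

```text
10.875 [ 455.30751064 -208.74022967  257.85502211] [ 0.71500208 -0.24026231 -0.07263681] cut -93.81101169170864 -205.7023423984761
```

View pics/side3.png

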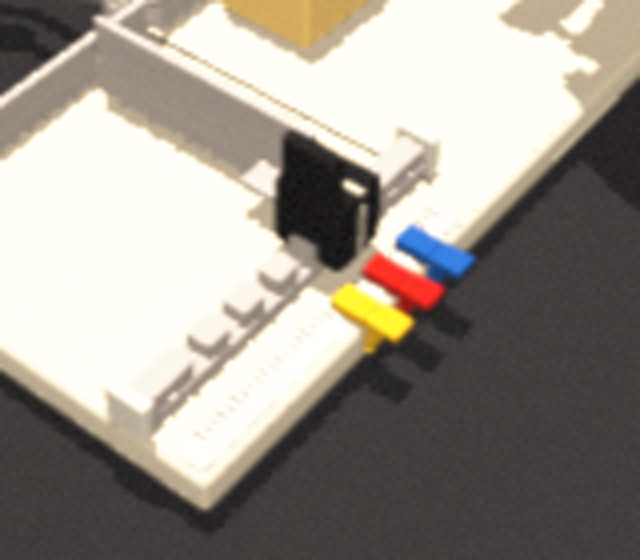

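The index line at (363,220) in the crop runs down onto the extension of the red clip's centreline, about (362,257), so the stop sits in the red notch. Next I go behind the cheese.

step_arm --series '[43, -3, 0, 0, 0.62, 43, -3, 0, 0, 0.62, 43, -4, 0, 0, 0.62, 0, 0, -48, 0, 0.62, 0, 0, -48, 0, 0.62, 0, 0, -48, 0, 0.62, 0, 0, -34, 0, 0.62, 0, 0, -12, 0, 0.62, 0, 0, 0, 0, 0.62]'

```text
clock: 12.0
eef_pos: [584.8, -217.3, 68.4]
eef_rot: [-3.141, -0.0, 1.448]
wrist_force: [-0.3, 0.0, -0.1]
finger_gap: 35.5
finger_force: 0.0
```

```bash
python3 - <<'E'
from h import *
i,p,d=cam("scene"); cv2.imwrite("pics/scene2.png",cv2.resize(p[150:350,180:440],None,fx=3,fy=3,interpolation=cv2.INTER_CUBIC))
s=manip.read_state(); r=s["eef_pos"][:2]-[573.5,-16]; print(s["clock"],s["eef_pos"],s["wrist_force"],"cut",r@[.9925,-.1219],r@[.1219,.9925])
E
```

```text
12.05 [ 585.12253801 -217.68562001   69.35905242] [-0.41417253 -0.35447028 -0.22932022] cut 36.120846049152625 -198.7561904725635
```

View pics/scene2.png

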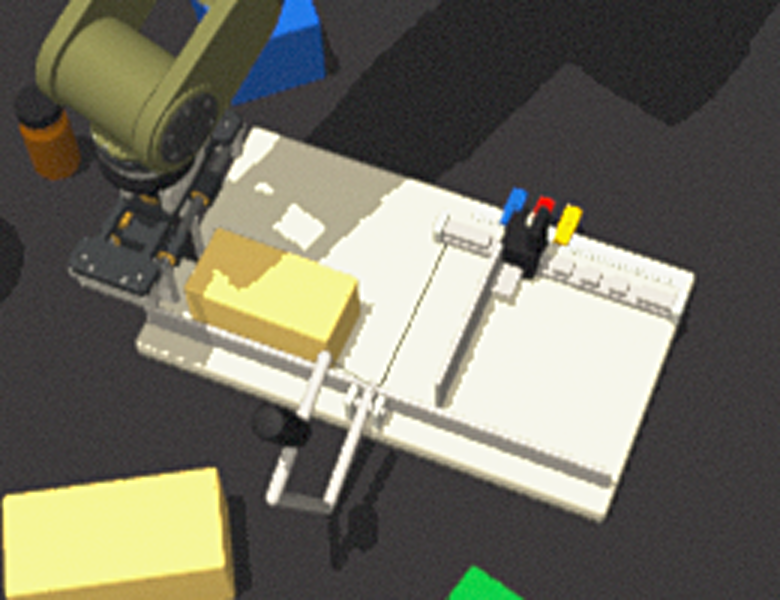

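The crop shows the gripper behind the small cheese. The block spans (190,255)–(355,310), lying nearly parallel to the fence, and the stop plate runs from (500,260) to (440,395). The bow is up. I'll push now.

step_arm --series '[0.4, 3.2, 0, 0, 0.62, 0.4, 3.2, 0, 0, 0.62, 0.4, 3.2, 0, 0, 0.62, 0.3, 2.4, 0, 0, 0.62, 0.3, 2.4, 0, 0, 0.62, 0.3, 2.4, 0, 0, 0.62, 0.3, 2.4, 0, 0, 0.62, 0.3, 2.4, 0, 0, 0.62, 0.3, 2.4, 0, 0, 0.62, 0.3, 2.4, 0, 0, 0.62, 0.3, 2.4, 0, 0, 0.62]'

```text
clock: 13.42
eef_pos: [588.0, -189.2, 68.1]
eef_rot: [3.142, -0.0, 1.447]
wrist_force: [-0.5, -1.2, 1.0]
finger_gap: 35.9
finger_force: 0.6
```

step_arm --series '[0.3, 2.4, 0, 0, 0.62, 0.3, 2.4, 0, 0, 0.62, 0.3, 2.4, 0, 0, 0.62, 0.3, 2.4, 0, 0, 0.62, 0.3, 2.4, 0, 0, 0.62, 0.3, 2.4, 0, 0, 0.62, 0.3, 2.4, 0, 0, 0.62, 0.3, 2.4, 0, 0, 0.62, 0.3, 2.4, 0, 0, 0.62, 0.3, 2.4, 0, 0, 0.62, 0.3, 2.4, 0, 0, 0.62, 0.3, 2.4, 0, 0, 0.62]'

```text
clock: 14.92
eef_pos: [591.6, -160.4, 68.1]
eef_rot: [-3.142, -0.0, 1.447]
wrist_force: [0.7, -1.3, 0.5]
finger_gap: 35.7
finger_force: 0.6
```

step_arm --series '[0.3, 2.4, 0, 0, 0.62, 0.3, 2.4, 0, 0, 0.62, 0.3, 2.4, 0, 0, 0.62, 0.3, 2.4, 0, 0, 0.62, 0.3, 2.4, 0, 0, 0.62, 0.3, 2.4, 0, 0, 0.62, 0.3, 2.4, 0, 0, 0.62, 0.3, 2.4, 0, 0, 0.62, 0.3, 2.4, 0, 0, 0.62, 0.3, 2.4, 0, 0, 0.62, 0, 0, 0, 0, 0.62]'

```text
clock: 16.3
eef_pos: [594.6, -136.2, 68.1]
eef_rot: [-3.141, -0.0, 1.447]
wrist_force: [-1.0, 0.2, -0.5]
finger_gap: 35.7
finger_force: 0.0
```

step_arm --series '[0.3, 2.4, 0, 0, 0.62, 0.3, 2.4, 0, 0, 0.62, 0.3, 2.4, 0, 0, 0.62, 0.3, 2.4, 0, 0, 0.62, 0.3, 2.4, 0, 0, 0.62, 0.3, 2.4, 0, 0, 0.62, 0.3, 2.4, 0, 0, 0.62, 0.2, 1.5, 0, 0, 0.62, 0, 0, 0, 0, 0.62]'

```text
clock: 17.42
eef_pos: [597.0, -118.0, 68.1]
eef_rot: [3.142, -0.0, 1.447]
wrist_force: [-0.9, 0.4, 0.3]
finger_gap: 35.6
finger_force: 0.0
```

```bash
cat > look.py <<'E'
from h import *
import sys
i,p,d=cam("side"); cv2.imwrite(sys.argv[1],cv2.resize(p[150:370,220:440],None,fx=2.7,fy=2.7,interpolation=cv2.INTER_CUBIC))
O=np.array([571.1,-13.4]);ex=np.array([.9925,-.1219]);ey=np.array([.1219,.9925])
P=pts(i,cv2.medianBlur(d,5)); C=np.dstack([(P[...,:2]-O)@ex,(P[...,:2]-O)@ey,P[...,2]])
H,S,V=cv2.split(cv2.cvtColor(p,cv2.COLOR_BGR2HSV))
m=(H>15)&(H<36)&(S>60)&(abs(C[...,2]-90)<4)&(abs(C[...,0]-20)<80)&(C[...,1]>-215)&(C[...,1]<90)
print("cheese",m.sum(),cv2.minAreaRect(C[m][:,:2].astype(np.float32)),"front",np.percentile(C[m][:,1],[2,98]))
m=(S<90)&(V>60)&(C[...,2]>76)&(C[...,2]<87)&(C[...,0]>-70)&(C[...,0]<60)&(C[...,1]>20)&(C[...,1]<90)
print("plate",m.sum(),np.percentile(C[m][:,1],[5,50,95]) if m.any() else 0)
E
python3 look.py pics/side4.png
```

```text
cheese 955 ((37.263450622558594, -26.93962860107422), (135.20191955566406, 66.48896789550781), 89.8388442993164) front [-86.45418966  39.45077785]
plate 228 [44.80056841 49.5238105  51.5800862 ]
```

View pics/side4.png

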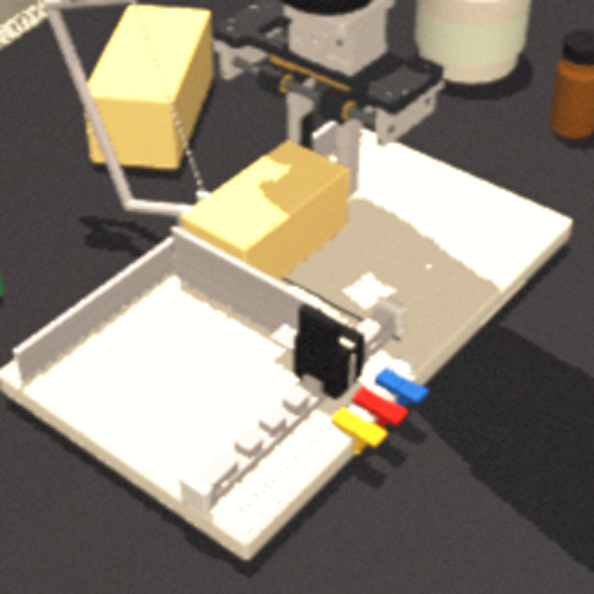

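The crop shows the cheese square, its front edge at about (185,220)–(275,275). A gap of roughly 10 mm remains to the plate, and the stop is still level with red.

step_arm --series '[0.12, 1, 0, 0, 0.62, 0.12, 1, 0, 0, 0.62, 0.12, 1, 0, 0, 0.62, 0.12, 1, 0, 0, 0.62, 0.12, 1, 0, 0, 0.62, 0.12, 1, 0, 0, 0.62]'

```text
clock: 18.23
eef_pos: [597.7, -112.3, 68.1]
eef_rot: [3.141, 0.0, 1.447]
wrist_force: [0.1, -6.5, -0.4]
finger_gap: 36.0
finger_force: 3.2
```

step_arm --series '[0.12, 1, 0, 0, 0.62, 0.06, 0.5, 0, 0, 0.62]'

```text
clock: 18.48
eef_pos: [597.8, -112.0, 68.2]
eef_rot: [3.141, 0.002, 1.447]
wrist_force: [-1.0, -11.7, -0.7]
finger_gap: 35.6
finger_force: 6.1
```

step_arm --series '[0.06, 0.5, 0, 0, 0.62, 0.06, 0.5, 0, 0, 0.62]'

```text
clock: 18.73
eef_pos: [597.9, -110.8, 68.2]
eef_rot: [3.141, 0.001, 1.446]
wrist_force: [-0.6, -6.6, 0.6]
finger_gap: 35.8
finger_force: 3.7
```

step_arm --series '[-0.12, -1, 0, 0, 0.62, -0.24, -2, 0, 0, 0.62, -0.6, -5, 0, 0, 0.62, 0, 0, 0, 0, 0.62]'

```text
clock: 19.23
eef_pos: [596.9, -117.9, 68.0]
eef_rot: [-3.141, -0.0, 1.446]
wrist_force: [-0.4, 0.1, -0.3]
finger_gap: 35.9
finger_force: 0.0
```

```bash
python3 look.py pics/side5.png; python3 idx.py pics/side6.png
```

```text
cheese 944 ((37.08748245239258, -20.264915466308594), (133.6845245361328, 67.15360260009766), 89.9800033569336) front [-80.32850028  45.05045567]
plate 228 [46.51580765 49.67596623 51.41053974]
19.325 [ 596.92652421 -117.671346     68.05186531] [-0.47194289  0.59306619  0.26264935] cut 35.644562359833024 -98.05311760773475
```

View pics/side6.png

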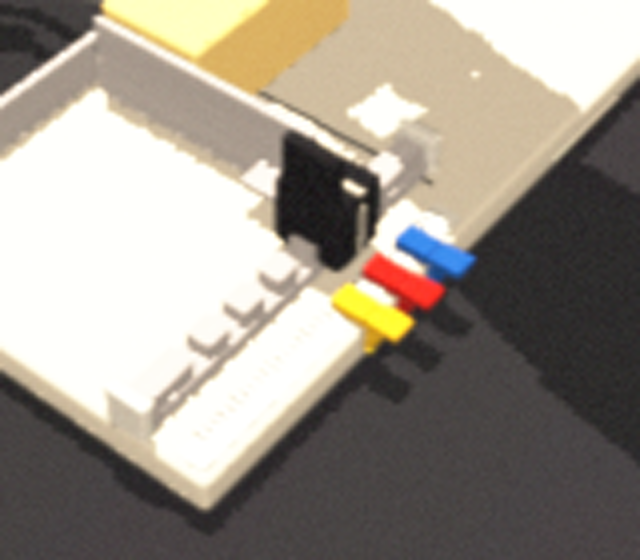

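The stop tab and index line at (363,220) have not moved since the last view, and the cheese front is next to the plate. One gentle re-push will confirm contact.

step_arm --series '[0.24, 2, 0, 0, 0.62, 0.24, 2, 0, 0, 0.62, 0.12, 1, 0, 0, 0.62, 0, 0, 0, 0, 0.62]'

```text
clock: 19.82
eef_pos: [597.6, -112.6, 68.1]
eef_rot: [-3.142, 0.0, 1.447]
wrist_force: [-0.4, -0.1, 0.1]
finger_gap: 35.8
finger_force: 0.0
```

step_arm --series '[0.1, 0.8, 0, 0, 0.62, 0, 0, 0, 0, 0.62]'

```text
clock: 20.08
eef_pos: [597.6, -112.3, 68.1]
eef_rot: [3.141, 0.001, 1.447]
wrist_force: [-1.2, -4.6, 0.6]
finger_gap: 36.2
finger_force: 2.2
```

step_arm --series '[0.1, 0.8, 0, 0, 0.62, 0, 0, 0, 0, 0.62]'

```text
clock: 20.32
eef_pos: [597.7, -112.1, 68.1]
eef_rot: [3.141, 0.001, 1.447]
wrist_force: [-0.2, -8.5, 0.4]
finger_gap: 35.8
finger_force: 4.4
```

Contact is stiff at the same place: 8.5 N with only 0.2 mm of give. The cheese is against the plate and the stop is holding. I'll retract.

step_arm --series '[-0.12, -1, 0, 0, 0.62, -0.36, -3, 0, 0, 0.62, -1, -8, 0, 0, 0.62, -1, -10, 0, 0, 0.62, 0, 0, 30, 0, 0.62, 0, 0, 50, 0, 0.62, 0, 0, 50, 0, 0.62, 0, 0, 30, 0, 0.62, 0, 0, 0, 0, 0.62, 0, 0, 0, 0, 0.62]'

```text
clock: 21.58
eef_pos: [594.9, -133.3, 226.7]
eef_rot: [-3.14, -0.0, 1.447]
wrist_force: [0.3, -0.2, -0.9]
finger_gap: 35.5
finger_force: 0.0
```

```bash
python3 look.py pics/side7.png; python3 - <<'E'
import cv2,numpy as np
from h import *
a=np.load("side0.npz")["p"]; i,p,d=cam("side"); cv2.imwrite("pics/side8.png",cv2.resize(p[230:370,260:420],None,fx=4,fy=4,interpolation=cv2.INTER_CUBIC))
A=cv2.imread("pics/side3.png");B=cv2.imread("pics/side8.png")
w=np.s_[120:280,270:390]; g=[cv2.cvtColor(x,cv2.COLOR_BGR2GRAY)[w].astype(np.float32) for x in(A,B)]
print(cv2.phaseCorrelate(*g))
E
```

```text
cheese 1209 ((36.917842864990234, -18.456222534179688), (66.15316009521484, 130.50794982910156), 0.5743396878242493) front [-78.51788139  45.14523013]
plate 226 [46.71412461 49.76780161 51.55850445]
((-0.017229587043480876, -0.04781350887839153), 0.7253203783929348)
```

View pics/side7.png

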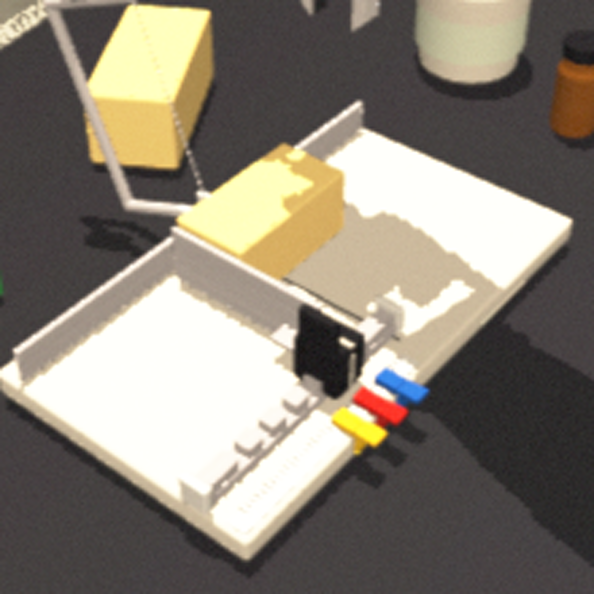

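The cheese lies square against the plate, with its front edge at about (180,220)–(275,275). The stop is unmoved at red, the bow is up, and the gripper is clear. I'm handing in.

```bash
python3 -c "
from cell import manip; print(manip.sign_off())"
```

```text
the job is handed in; nothing more can be done
None
```

I pushed the stop into the notch beside the red clip, slid the cheese square against the stop plate with the stop still in its notch, and handed the job in with the gripper clear; sign-off returned no verdict.

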